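Pin the corner of a casting box

ROBOT

A 7-joint arm with a two-finger parallel gripper is mounted at the origin on a cart in front of the work surface, level with it; the furniture and walls round the work are solid. World frame = base frame: x ahead of the robot, y to its left, z up, the work surface at z = 0. Lengths are in mm, angles in rad, forces in N, time in s.
With the tool pointing down it reaches from about 400 to 875 mm from the base axis. Payload 4.4 kg.
Tool frame: the origin (TCP) lies at the very end of the fingers, on their centre line; the grasp point (between the pads) lies 19 mm behind it (ctrl.hold_point_z is the distance from the TCP to the grasp point, in mm); z points along the fingers, y is the line along which they close (so a half turn about z gives the same grasp; the last joint's range is limited). The gripper opens to 85 mm and grips with 20 to 120 N. Pads are 22 mm wide; open, the fingers measure 114 mm over their backs; the gripper's body (76 mm by 85 mm) begins 54 mm behind the grasp point. The pads swing forward as they close: fully open they stand 13 mm farther back than shut.
Start: joints at [-1.326, 0.628, 0.038, 1.517, -0.027, 0.996, -0.02], TCP at [198.758, 618.881, 202.713] pointing down, gripper open.
Joint ranges: [-3.06, 3.06], [-0.37, 2.12], [-1.25, 1.32], [0.18, 2.47], [-1.1, 4.24], [0.23, 1.98], [-2.94, 2.94]. Speed limits (rad/s): [2.57, 2.57, 3.14, 3.14, 3.14, 3.14, 3.14].

INTERFACE

Orientations are given as a rotation vector (axis times angle).
In Python, from workcell import ctrl, capture, camera_info gives the robot as it stands.
- The arm moves only by the tool play_rows, never from a script. Its argument "rows" is a list of rows, each a list of 2 entries, a list of its own where there are three numbers: the shift along the tool's x, y, z in units of 40 mm (1.0 is 40 mm), then the turn, a rotation vector about the tool's x, y, z in units of 8 degrees (1.0 is 8 degrees). In form: [[[dx, dy, dz], [wx, wy, wz]], ...]. A call has 1 to 10 rows; each row shifts and turns the commanded pose from where the row before left it, along the tool's axes as they then stand; what a row does not reach is not made up. A row lasts 1/10 s, in which the tool goes at most 50 mm and 8.59 degrees, less where a joint would pass 70% of its speed; a pose out of reach is approached as far as the arm can. A call is refused whole if a number of a shift passes 1 or a number of a turn 1, either way. A call with a gripper value outside its range is refused whole. "gripper" is the opening, from 0 (shut) to 1 (fully open), set as the call begins (left out, the last holds). The fingers move at their own pace and stop on an object; "squeeze" is the grip in N (left out, the last holds). Time passes only in rows, so rows that do not move let the fingers close. It gives the time, the measured TCP pose, the force, the opening and the grip force at its end, in the units of the state.
- ctrl.observe(): the state, without advancing time (a new reading comes with each control period).
- capture(name): name is "scene" or "top" or "wrist"; returns the picture (420x560x3 uint8, blue, green, red); there is no depth.
- camera_info(name): a dict with "intrinsics" (3x3 intrinsics, pixels), "k1" (the pictures are not rectified: a ray, as slopes to the right and down, at radius r is drawn at 1 + k1 r^2 times it, then the intrinsics apply), "position" and "orientation" of the camera in the world. Camera axes: x right, y up, looking along -z (the intrinsics and any distortion apply to the point x, -y, -z); pixel columns grow to the right and rows downward; lengths in mm; the calibration is good to about 2 mm. A picture is of the moment at which its call begins: read the wrist's pose just before it. camera_info takes no time and is no camera call; for the wrist camera it gives the pose at the moment of the call.
- ctrl.hand_in(): hands the job in; it is judged then, once.
The state is a dict: "time_s": time; "joint_positions": joint angles; "dq": joint speeds; "tau": joint torques, N m; "eef_pos": TCP position; "orientation": TCP orientation; "contact_force": force on the tool from outside, world axes, zero at the start; "torque": the same for the moment, N m; "opening": opening from 0.0 (shut) to 1.0 (fully open); "grasp_force": force on a finger pad.
Only numpy, scipy, OpenCV 4.12 (cv2) and the standard library are available. Lean on these libraries where they do the work, as an engineer would, in place of code of your own. Each camera call takes 0.05 s, during which the arm holds its last target. There are 200 camera calls.

TASK

Pull the wooden-handled steel pin straight up out of its sprung parking block, and thread it foot first from above through the upper and then the lower eye at the corner of the plywood casting box. Finish while still holding the pin there upright and still by its handle, let go of nothing: its foot should stick out about midway between the lower eye and the table top, so that a keeper clip can be slipped onto it. Leave the other things on the table where they are.

Things in the scene. Friction and masses are not known exactly. Their poses are not given: they have to be found in the camera images.
- pin: loose round pin, 162 mm long, 84 to 168 g, can be gripped at any yaw. Origin at its foot (lower end), z runs up along it: steel shank 10 mm in diameter from 0 to 112 mm (foot chamfered to 6.4 mm; groove 6 mm in diameter at 11 to 21 mm), steel collar 22 mm in diameter at 112 to 116 mm, wooden handle 18 mm in diameter at 116 to 162 mm
- pin_grip (a point): point on the pin's axis at mid-handle, 139 mm above the foot; a good place to grip it
- pin_foot (a point): centre of the pin's foot; at the start the pin stands upright in the parking block, this point 12 mm above the table
- park_block: fixed aluminium block 60 (x) x 44 (y) x 62 (z) mm that holds the pin in a hole in its top; origin at the centre of its underside, z up. Two opposed sprung ball-nosed plungers (along x, 28 mm up, ends sticking out of the block) snap into the pin's groove: pulling the pin straight up takes about 8 to 13 N in the first 6 mm, then about 4 N up to 13 mm
- socket_mouth (a point): centre of the mouth of the blind hole in the block's top, 62 mm above the table; the hole is vertical, 11.5 mm in diameter, 50 mm deep
- casting_box: fixed square plywood casting box, open on top, 116 x 116 mm outside, 110 mm high, walls 8 mm, with a gypsum star inside. Origin on the table, on the vertical axis of the two steel eyes that stand out from one corner; z up; the box lies towards its +x (that corner 17 mm, the middle 99 mm from the axis), sides at 45 degrees to x
- upper_eye (a point): centre of the top face of the upper eye: a vertical steel ring 28 mm in outer diameter, 86 to 106 mm above the table, bore 13 mm, the mouth flared to 23 mm in diameter over the uppermost 6 mm; open below
- lower_eye (a point): centre of the top face of the lower eye: the same ring, 46 to 66 mm above the table, straight below the upper one; open below, free space between it and the table
- tape_roll: bystander, not to be disturbed: a roll of masking tape, 104x102x25 mm, lying on the table; origin at the centre of its underside
- sander: bystander, not to be disturbed: a cork sanding block, 54x98x28 mm, lying on the table; origin at the centre of its underside
- medallion: bystander, not to be disturbed: a round carved gypsum medallion, 68x68x15 mm, lying on the table; origin at the centre of its underside
Mind the look-alikes: they are no part of the job. What is shaped like the pin but green or purple is not meant.

How it is judged (in metres and radians):
On the way, in this order (a step that is already met when the one before it is completed fails the run):
1. the pin is pulled up clear of the parking block, held by the fingers (z of pin_foot in the frame of socket_mouth above 0.004 m and contact force between the fingers and pin above 0.5 N), for 0.1 s.
2. the pin's foot has come down through the upper eye (horizontal distance between pin_foot and upper_eye below 0.008 m and angle between pin's own z axis and vertical below 0.08 rad and z of pin_foot in the frame of upper_eye below -0.0205 m), for 0.1 s.
At the end, for the whole second after the job is handed in: the fingers hold the pin upright (within 0.08 rad) and still (below 20 mm/s) through both eyes: its foot on the eyes' axis within 6 mm, its mid-handle within 12 mm of that axis, and its foot 8 to 42 mm above the table, that is below the lower eye (underside at 46 mm) and clear of the table (height (world z) of pin_foot between 0.008 and 0.042 m and horizontal distance between pin_foot and upper_eye below 0.006 m and angle between pin's own z axis and vertical below 0.08 rad and horizontal distance between pin_grip and upper_eye below 0.012 m and contact force between the fingers and pin above 0.5 N and linear speed of pin below 0.02 m/s); the arm keeps its last pose, push and grip.
It fails at once if the tape roll is pushed more than 30 mm from its place (distance of tape_roll from where it was at the start of the episode above 0.03 m).
It fails at once if the sander is pushed more than 30 mm from its place (distance of sander from where it was at the start of the episode above 0.03 m).
It fails at once if the medallion is pushed more than 30 mm from its place (distance of medallion from where it was at the start of the episode above 0.03 m).
It also fails if it takes over 54 s, if anything falls off the work surface, if the arm or the gripper's body presses on something with over 40 N, if the wrist force passes 120 N, or if a joint passes its speed limit or range.

## Working session

There is one attempt and no reset: what is moved stays moved. The work goes in short steps, Python scripts to look and compute and a tool call to move; the robot and the scene stay as the last step left them, time stands still between calls to the robot, and variables do not carry over. Pictures are saved under pics/ and viewed, at most 10 in all, crops included, and the job is handed in when it is done.

Besides the shell and the picture viewer there is one more tool, called after ">>>" as name([rows], argument=value, ...), one row to a line, values as JSON. play_rows: Moves the arm, as the interface text tells. Its arguments: {"type":"object","properties":{"rows":{"type":"array","items":{"type":"array"}},"gripper":{"type":"number"},"squeeze":{"type":"number"}},"required":["rows"]}

```bash
mkdir -p pics; python3 - <<'E'
from workcell import ctrl,capture,camera_info
import cv2
s=ctrl.observe(); print(s['time_s'],s['eef_pos'],s['orientation'],ctrl.hold_point_z)
for n in('scene','top'):
    cv2.imwrite(f'pics/{n}0.png',capture(n)); c=camera_info(n); print(n,c)
E
```

```text
0.0 [198.58162985 618.1981591  201.77985072] [-4.86293736e-01 -3.10346663e+00  3.01102169e-03] 18.700000000000003
scene {'intrinsics': array([[506.56838059,   0.        , 280.70717902],
       [  0.        , 506.56838059, 210.38810534],
       [  0.        ,   0.        ,   1.        ]]), 'k1': -0.159514962189113, 'position': array([   7.88931919, -647.2179066 , 1048.67684315]), 'orientation': array([ 0.70072161, -0.27821829, -0.73110086])}
top {'intrinsics': array([[502.00815051,   0.        , 275.67953965],
       [  0.        , 502.00815051, 204.27307715],
       [  0.        ,   0.        ,   1.        ]]), 'k1': -0.07799278917366084, 'position': array([ 493.43670539,  -55.02603414, 1703.1118015 ]), 'orientation': array([ 0.04782371, -0.05758459, -1.5610675 ])}
```

View pics/scene0.png

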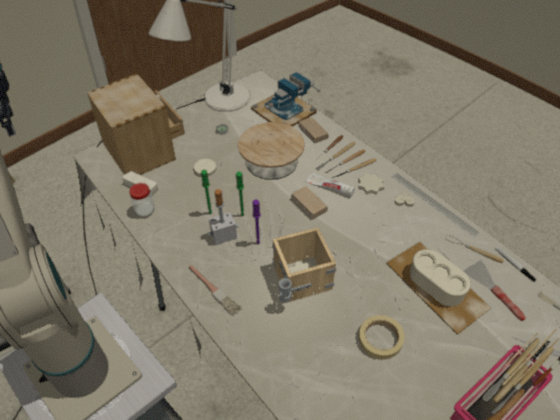

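View pics/top0.png

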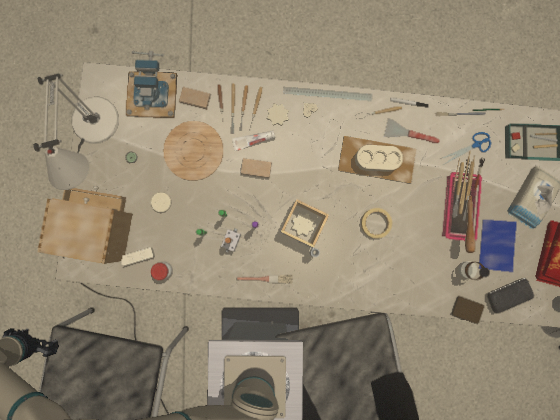

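The scene view shows the pin with its brown handle at about (219,197) in the block at (222,230). The eyes are at about (286,288). In the top view the block is at (232,239) and the eyes at (314,252). Green and purple look-alikes stand nearby.

```bash
cat > h.py <<'E'
import numpy as np,cv2
from scipy.spatial.transform import Rotation as R
def ray(ci,uv):
    K=ci['intrinsics'];k=ci['k1']
    d=cv2.undistortPoints(np.array([[uv]],float),K,np.array([k,0,0,0.]))[0,0]
    v=R.from_rotvec(ci['orientation']).apply([d[0],-d[1],-1.])
    return np.array(ci['position']),v/np.linalg.norm(v)
def onz(ci,uv,z):
    p,v=ray(ci,uv); return p+v*(z-p[2])/v[2]
def proj(ci,P):
    c=R.from_rotvec(ci['orientation']).inv().apply(np.array(P)-ci['position'])
    x,y=c[0]/-c[2],-c[1]/-c[2]; r=1+ci['k1']*(x*x+y*y); K=ci['intrinsics']
    return np.array([K[0,0]*x*r+K[0,2],K[1,1]*y*r+K[1,2]])
def tri(rs):
    A=sum(np.eye(3)-np.outer(v,v) for p,v in rs); b=sum((np.eye(3)-np.outer(v,v))@p for p,v in rs)
    return np.linalg.solve(A,b)
E
python3 - <<'E'
import cv2,numpy as np
a=cv2.imread('pics/scene0.png')[160:320,180:340]; b=cv2.imread('pics/top0.png')[195:275,190:340]
a=cv2.resize(a,(600,600),interpolation=cv2.INTER_CUBIC)
cv2.imwrite('pics/sc.png',a)
cv2.imwrite('pics/tc.png',cv2.resize(b,(750,400),interpolation=cv2.INTER_CUBIC))
E
```

```text
(no output)
```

View pics/sc.png

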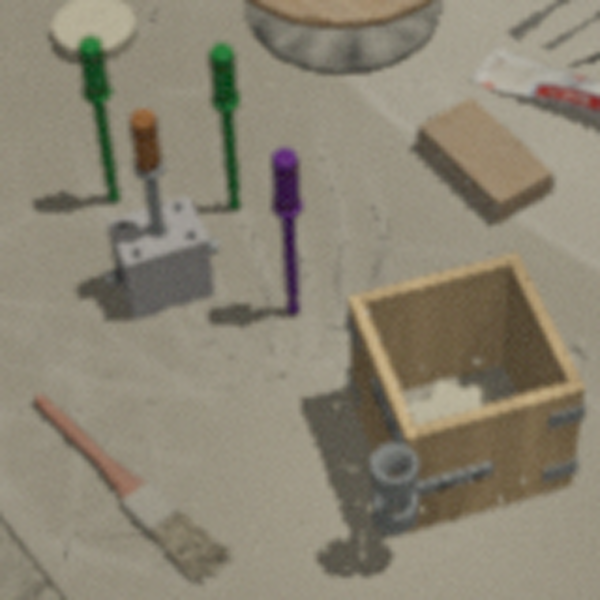

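View pics/tc.png

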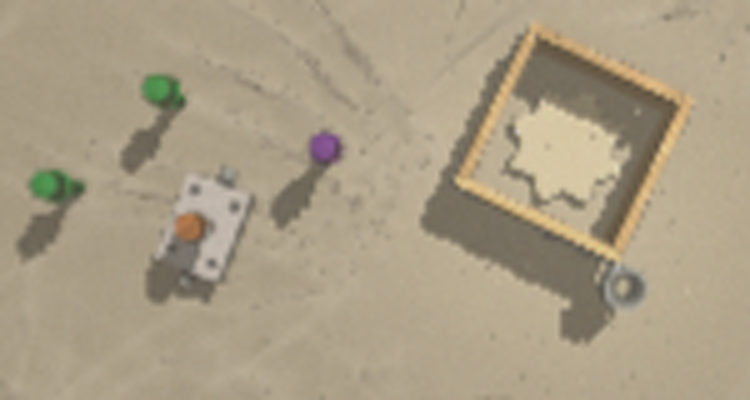

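The crops show the brown handle's top at scene crop (144,118) and top crop (189,226). The upper eye is at scene crop (395,462) and top crop (626,287). The box rim corners are clear, and the nearest obstacle to the pin is the purple look-alike.

```bash
python3 - <<'E'
from h import *
from workcell import camera_info
S=camera_info('scene');T=camera_info('top')
s=lambda u,v:(180+(u+.5)/3.75-.5,160+(v+.5)/3.75-.5)
t=lambda u,v:(190+(u+.5)/5-.5,195+(v+.5)/5-.5)
np.set_printoptions(precision=1,suppress=True)
I=cv2.imread('pics/scene0.png');J=cv2.imread('pics/top0.png')
for im,ci,(x0,y0,x1,y1) in((I,S,(205,180,235,215)),(J,T,(220,232,238,248))):
    h=cv2.cvtColor(im,cv2.COLOR_BGR2HSV)[y0:y1,x0:x1]; m=(h[...,0]<15)&(h[...,1]>130)
    ys,xs=np.nonzero(m); print('brown',xs.mean()+x0,ys.mean()+y0,ys.min()+y0,ys.max()+y0,m.sum(),onz(ci,(xs.mean()+x0,ys.mean()+y0),151 if ci is S else 172))
for n,a,b,z in(('pin',(144,118),(189,226),174),('eye',(395,462),(626,287),106)):
    print(n,tri([ray(S,s(*a)),ray(T,t(*b))]),onz(S,s(*a),z),onz(T,t(*b),z))
for n,a,b in(('front',(412,435),(615,255)),('left',(352,300),(460,182)),('back',(517,260),(536,27)),('right',(580,385),(690,100))):
    print(n,onz(S,s(*a),110),onz(T,t(*b),110))
for n,a,z in (('green1',(160,88),162),('green2',(45,184),162),('purple',(325,147),162)): print(n,onz(T,t(*a),z))
# block corners top
for a in((190,175),(252,200),(158,256),(217,282)): print('blk',onz(T,t(*a),62))
E
```

```text
brown 218.28070175438597 196.50877192982455 190 204 57 [490.7  81.7 151. ]
brown 227.6 239.6 238 241 15 [487.4  81.3 172. ]
pin [488.6  80.5 172.3] [489.3  77.6 174. ] [486.8  81.7 174. ]
eye [ 451.7 -191.3  105.8] [ 453.1 -192.6  106. ] [ 450.3 -190.   106. ]
front [ 472.  -187.6  110. ] [ 470.6 -182.6  110. ]
left [517.4 -87.1 110. ] [515.9 -84.  110. ]
back [ 616.8 -137.1  110. ] [ 614.9 -131.6  110. ]
right [ 571.8 -232.8  110. ] [ 569.3 -229.9  110. ]
green1 [571.2 101.9 162. ]
green2 [511.5 171.7 162. ]
purple [535.9  -0.  162. ]
blk [519.5  91.6  62. ]
blk [503.6  50.8  62. ]
blk [466.6 111.7  62. ]
blk [450.  73.  62.]
```

Both views agree: the pin is at about (488.6, 81) and its top height fits 174. The eye is at about (452, -191) and its height triangulates to 105.8, which is right. I'll move towards the pin, keeping the yaw.

>>> play_rows([
  [[-0.7,-0.67,-0.1],[0,0,0]],
  [[-0.7,-0.67,-0.1],[0,0,0]],
  [[-0.7,-0.67,-0.1],[0,0,0]],
  [[-0.7,-0.67,-0.1],[0,0,0]],
  [[-0.7,-0.67,-0.1],[0,0,0]],
  [[-0.7,-0.67,-0.1],[0,0,0]],
  [[-0.7,-0.67,-0.1],[0,0,0]],
  [[-0.7,-0.67,-0.1],[0,0,0]],
  [[-0.7,-0.67,0],[0,0,0]],
  [[-0.7,-0.67,0],[0,0,0]],
], gripper=0.6)

```text
time_s: 1.1
eef_pos: [383.8, 276.6, 234.7]
orientation: [-0.486, -3.104, -0.0]
contact_force: [0.7, 0.6, 0.6]
opening: 0.596
grasp_force: 0.0
```

>>> play_rows([
  [[-0.7,-0.67,0],[0,0,0]],
  [[-0.7,-0.67,0],[0,0,0]],
  [[-0.7,-0.67,0],[0,0,0]],
  [[-0.7,-0.67,0],[0,0,0]],
  [[-0.7,-0.67,0],[0,0,0]],
  [[-0.5,-0.5,0],[0,0,0]],
  [[0,0,0],[0,0,0]],
  [[0,0,0],[0,0,0]],
])

```text
time_s: 1.9
eef_pos: [488.3, 82.3, 234.4]
orientation: [-0.488, -3.102, -0.0]
contact_force: [-0.5, -0.3, -0.5]
opening: 0.604
grasp_force: 0.0
```

```bash
python3 - <<'E'
from h import *
from workcell import *
s=ctrl.observe(); W=camera_info('wrist'); cv2.imwrite('pics/w1.png',capture('wrist'))
print(s['eef_pos'],s['joint_positions'],W); print(proj(W,(488.6,80.8,174)),proj(W,(488.6,80.8,62)))
E
```

```text
[488.28843318  82.27629857 234.35423689] [-0.32480483  0.37110379  0.13918988  1.90070686 -0.06610774  0.87512447
  1.10592843] {'intrinsics': array([[335.82666336,   0.        , 274.38100021],
       [  0.        , 335.82666336, 210.2375982 ],
       [  0.        ,   0.        ,   1.        ]]), 'k1': -0.03299404493437676, 'position': array([421.04629331, 103.70119295, 404.71576419]), 'orientation': array([-0.2420763 , -0.17661141,  1.24967742])}
[272.84608177 216.7683025 ] [273.28669137 184.94327784]
```

View pics/w1.png

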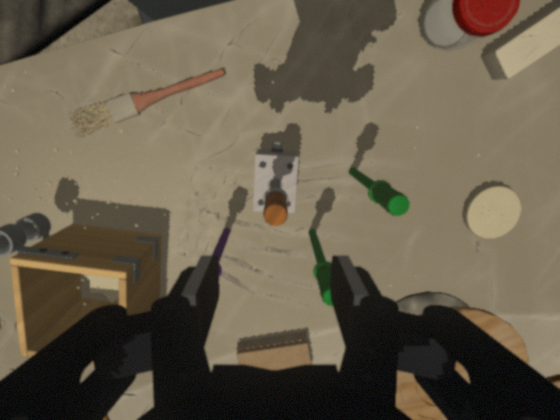

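The wrist view shows the handle cap at about (276,214) against a predicted (273,217). The fingers straddle it, clear of the purple and green pins.

```bash
python3 - <<'E'
from h import *
from workcell import *
W=camera_info('wrist'); np.set_printoptions(precision=2,suppress=True)
im=cv2.imread('pics/w1.png'); h=cv2.cvtColor(im,cv2.COLOR_BGR2HSV)[185:235,255:300]
m=((h[...,0]<16)&(h[...,1]>130)).astype(np.uint8); ys,xs=np.nonzero(m); print(xs.min()+255,xs.max()+255,ys.min()+185,ys.max()+185,len(xs))
# top disc: radius 9mm at z174; bottom edge of mask is the disc's lower edge
c=W['position']; r=9*335.8/np.linalg.norm(c-np.array([488,81,174])); bot=ys.max()+185.5
u=xs[ys>ys.max()-2*r].mean()+255; print(r,u,bot-r, onz(W,(u,bot-r),174))
for z in(128,174):print(proj(W,(488.6,80.8,z)))
# block top hole / upper eye seen at left
print(proj(W,(451.7,-191.3,106)))
E
```

```text
264 286 192 225 548
12.51291459549642 275.0236051502146 212.98708540450357 [486.07  84.22 174.  ]
[271.97 201.51]
[271.57 217.59]
[ -4.52 243.62]
```

>>> play_rows([
  [[0,0,0.5],[0,0,0]],
  [[0,0,0.5],[0,0,0]],
  [[0,0,0.5],[0,0,0]],
  [[0,0,0.4],[0,0,0]],
  [[0,0,0.3],[0,0,0]],
  [[0,0,0.25],[0,0,0]],
  [[0,0,0],[0,0,0]],
  [[0,0,0],[0,0,0]],
])

```text
time_s: 2.75
eef_pos: [488.5, 83.2, 136.9]
orientation: [-0.485, -3.104, -0.0]
contact_force: [-0.2, 0.3, -0.2]
opening: 0.6
grasp_force: 0.0
```

```bash
python3 - <<'E'
from h import *
from workcell import *
s=ctrl.observe(); W=camera_info('wrist'); im=capture('wrist'); cv2.imwrite('pics/w2.png',im)
print(s['eef_pos'],s['contact_force']); cv2.imwrite('pics/w2c.png',cv2.resize(im[180:380,150:400],(750,600)))
E
```

```text
[488.54730459  83.23060916 136.85464948] [-0.19835939  0.29100969 -0.19613234]
```

View pics/w2c.png

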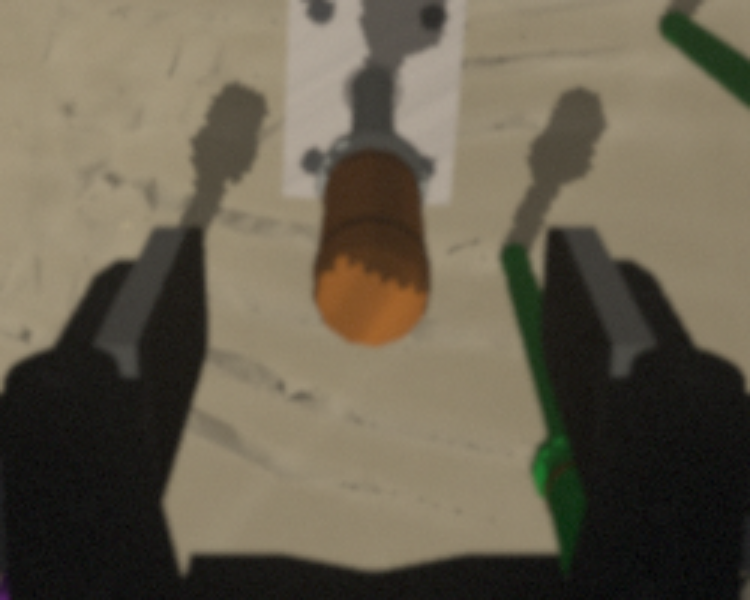

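```bash
python3 - <<'E'
from h import *
from workcell import *
s=ctrl.observe(); W=camera_info('wrist'); Rt=R.from_rotvec(s['orientation']); np.set_printoptions(precision=1,suppress=True)
c=lambda p:(proj(W,p)-[150,180])*3
for dz in (0,-19,-37):
  for dx in(-11,0,11): print(dz,dx,*(c(s['eef_pos']+Rt.apply([dx,dy,dz])) for dy in(-25,0,25)))
# pin mask top centre
im=cv2.imread('pics/w2.png')[180:380,150:400];h=cv2.cvtColor(im,cv2.COLOR_BGR2HSV);m=(h[...,0]<16)&(h[...,1]>130)
ys,xs=np.nonzero(m); k=(xs>100)&(xs<150); xs,ys=xs[k],ys[k]; print(xs.min()*3,xs.max()*3,ys.min()*3,ys.max()*3)
r=9*335.8/np.linalg.norm(W['position']-np.array([488,82,174]));print(r*3, onz(W,(150+xs[ys>ys.max()-r].mean(),180.5+ys.max()-r),174))
E
```

```text
0 -11 [239.3 259.3] [374.3 259.4] [509.3 259.3]
0 0 [237.  204.2] [374.3 204.2] [511.6 204.1]
0 11 [234.7 147.1] [374.3 147.1] [514. 147.]
-19 -11 [224.9 309.1] [374.5 309.2] [524. 309.]
-19 0 [222.1 248.8] [374.5 248.9] [526.9 248.8]
-19 11 [219.2 186.2] [374.5 186.3] [529.9 186.2]
-37 -11 [208.2 367.1] [374.7 367.3] [541.2 367. ]
-37 0 [204.6 301.2] [374.7 301.4] [544.8 301.1]
-37 11 [200.9 232.4] [374.8 232.5] [548.6 232.3]
315 423 153 588
60.113315813285 [527.5  71.2 174. ]
```

The pin is centred between the pads to about 0.5 mm and sits about 1.5 mm towards tool +x. I'll make a small correction, then grip.

>>> play_rows([
  [[0.035,-0.01,0.05],[0,0,0]],
  [[0,0,0],[0,0,0]],
  [[0,0,0],[0,0,0]],
])

```text
time_s: 3.1
eef_pos: [487.2, 82.6, 135.0]
orientation: [0.486, 3.103, 0.0]
contact_force: [-0.1, 0.2, -0.1]
opening: 0.601
grasp_force: 0.0
```

>>> play_rows([
  [[0,0,0],[0,0,0]],
  [[0,0,0],[0,0,0]],
  [[0,0,0],[0,0,0]],
  [[0,0,0],[0,0,0]],
  [[0,0,0],[0,0,0]],
  [[0,0,0],[0,0,0]],
  [[0,0,0],[0,0,0]],
  [[0,0,0],[0,0,0]],
  [[0,0,0],[0,0,0]],
  [[0,0,0],[0,0,0]],
], gripper=0, squeeze=80)

```text
time_s: 4.1
eef_pos: [487.6, 82.6, 135.0]
orientation: [0.486, 3.103, 0.0]
contact_force: [-0.3, -0.7, 4.8]
opening: 0.165
grasp_force: 78.2
```

>>> play_rows([
  [[0,0,-0.05],[0,0,0]],
  [[0,0,-0.05],[0,0,0]],
  [[0,0,-0.05],[0,0,0]],
  [[0,0,-0.1],[0,0,0]],
  [[0,0,-0.1],[0,0,0]],
  [[0,0,-0.1],[0,0,0]],
  [[0,0,-0.1],[0,0,0]],
])

```text
time_s: 4.8
eef_pos: [487.8, 82.6, 157.7]
orientation: [0.486, 3.102, 0.001]
contact_force: [0.2, -0.6, -1.5]
opening: 0.162
grasp_force: 79.5
```

>>> play_rows([
  [[0,0,-0.2],[0,0,0]],
  [[0,0,-0.2],[0,0,0]],
  [[0,0,-0.3],[0,0,0]],
  [[0,0,-0.3],[0,0,0]],
  [[0,0,-0.3],[0,0,0]],
  [[0,0,-0.4],[0,0,0]],
  [[0,0,-0.4],[0,0,0]],
  [[0,0,-0.4],[0,0,0]],
  [[0,0,-0.3],[0,0,0]],
  [[0,0,0],[0,0,0]],
])

```text
time_s: 5.8
eef_pos: [488.4, 82.7, 270.9]
orientation: [0.486, 3.1, 0.003]
contact_force: [0.3, -1.2, -2.3]
opening: 0.167
grasp_force: 79.5
```

>>> play_rows([
  [[-0.12,-0.68,0],[0,0,0]],
  [[-0.12,-0.68,0],[0,0,0]],
  [[-0.12,-0.68,0],[0,0,0]],
  [[-0.12,-0.68,0],[0,0,0]],
  [[-0.12,-0.68,0],[0,0,0]],
  [[-0.12,-0.68,0],[0,0,0]],
  [[-0.12,-0.68,0],[0,0,0]],
  [[-0.12,-0.68,0],[0,0,0]],
  [[-0.12,-0.68,0],[0,0,0]],
  [[-0.12,-0.68,0],[0,0,0]],
])

```text
time_s: 6.8
eef_pos: [449.0, -192.0, 268.4]
orientation: [-0.486, -3.103, -0.0]
contact_force: [0.1, -0.4, -1.6]
opening: 0.164
grasp_force: 79.6
```

>>> play_rows([
  [[0,0,0.2],[0,0,0]],
  [[0,0,0.2],[0,0,0]],
  [[0,0,0],[0,0,0]],
  [[0,0,0],[0,0,0]],
  [[0,0,0],[0,0,0]],
])

```text
time_s: 7.3
eef_pos: [450.0, -190.3, 252.8]
orientation: [0.484, 3.104, 0.0]
contact_force: [0.1, 0.5, -1.2]
opening: 0.158
grasp_force: 79.6
```

```bash
python3 - <<'E'
from h import *
from workcell import *
s=ctrl.observe(); W=camera_info('wrist'); im=capture('wrist'); cv2.imwrite('pics/w3.png',im)
sc=capture('scene');cv2.imwrite('pics/s3.png',sc);cv2.imwrite('pics/t3.png',capture('top'))
print(s['eef_pos'],s['orientation'],s['contact_force'],s['joint_positions'])
np.set_printoptions(precision=1,suppress=True)
print(proj(W,(451.7,-191.3,106)),proj(W,s['eef_pos']*[1,1,0]+[0,0,132]))
w=cv2.resize(im[60:260,175:375],(600,600),interpolation=2); cv2.imwrite('pics/w3c.png',w)
a=cv2.resize(sc[220:330,240:340],(545,600),interpolation=2);cv2.imwrite('pics/s3c.png',a)
E
```

```text
[ 450.03147752 -190.25045531  252.78838786] [4.83741843e-01 3.10395279e+00 3.74042570e-04] [ 0.10303087  0.47493101 -1.16069072] [ 0.16423816  0.3434463   0.24140387  1.89370597 -0.10200591  0.91607275
  1.71587276]
[274.  191.3] [274.5 195.8]
```

View pics/w3c.png

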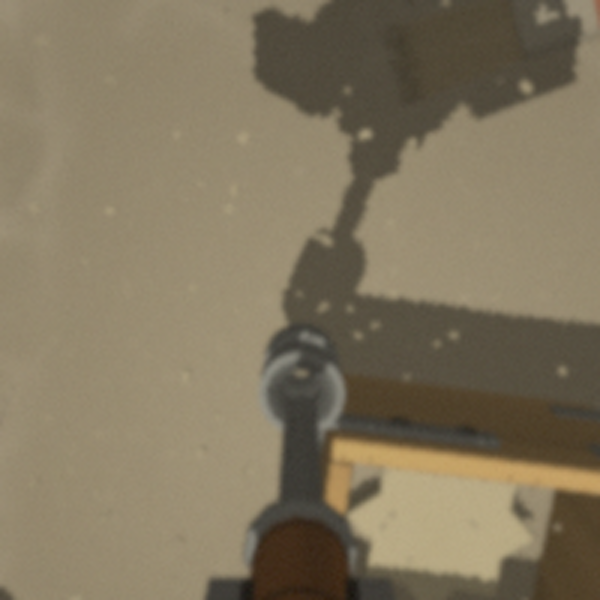

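View pics/s3c.png

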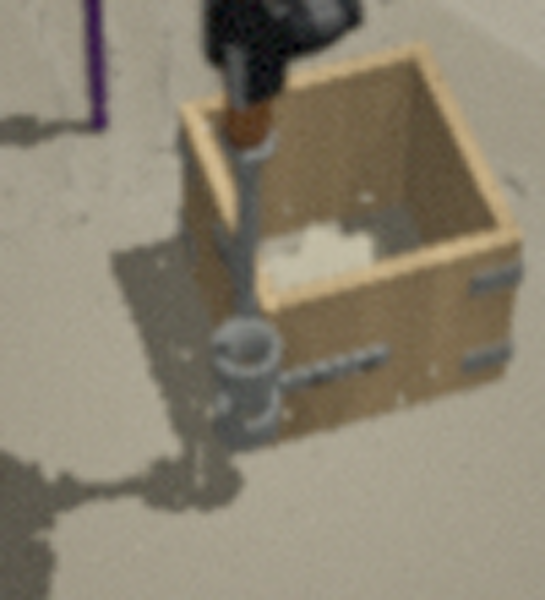

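The wrist crop shows the eye ring centred at about (304,389), with the shank at u≈303, so they line up along tool y. In the scene crop the pin is at (243,318) and the eye mouth at (247,342), so the foot seems a couple of mm towards the robot. I'll measure that from pixel profiles.

```bash
python3 - <<'E'
from h import *
from workcell import *
np.set_printoptions(precision=1,suppress=True,linewidth=220)
W=camera_info('wrist');S=camera_info('scene')
g=cv2.cvtColor(cv2.imread('pics/w3.png'),cv2.COLOR_BGR2GRAY)
for v in range(172,224,2): print(v,g[v,258:294:1])
q=cv2.cvtColor(cv2.imread('pics/s3.png'),cv2.COLOR_BGR2GRAY)
print('scene');
for v in range(244,290,2): print(v,q[v,274:296])
for z in (106,130,240):
  print(z,proj(S,(451.7,-191.3,z)),proj(S,(452.7,-191.3,z)),proj(W,(451.7,-191.3,z)),proj(W,(451.7-.952,-191.3+.306,z)))
E
```

```text
172 [147 146 146 146 147 143 134 112  90  73  68  68  70  71  69  73  87 107 116 112 108 109 107 100  92  75  69  79  80  80  82  81  80  82  90 105]
174 [146 148 145 145 144 133 113  85  72  70  73  68  65  62  63  61  64  72  74  80  85  95 106 114 108  89  73  73  70  77  82  82  82  82  83  84]
176 [145 147 146 146 139 121  99  80  72  65  65  64  66  71  76  77  77  70  65  62  63  63  64  70  74  73  72  70  71  77  79  80  81  79  80  79]
178 [147 147 145 145 139 123 107  83  73  79  92 103 115 120 123 119 105  85  73  69  68  69  68  66  65  63  65  66  67  73  77  79  78  80  80  81]
180 [147 146 146 144 136 113  95 100 113 128 133 132 130 123 117 103  82  70  65  64  66  68  69  72  72  73  78  78  72  71  78  79  81  83  80  82]
182 [147 145 145 141 125 110 118 132 136 131 119 106 102  94  90  89  81  75  71  66  62  59  63  65  74  94 116 120 109  89  79  78  81  80  81  81]
184 [147 148 144 134 123 124 135 129 116 104  95  88  85  84  87  99 110 113 108  92  72  65  71  77  85  99 117 129 132 119  98  80  76  77  78  81]
186 [148 147 147 142 136 135 126 108  92  87  83  
[... 4447 characters left out ...]
6 114 110 117 112 108 112 103 102 101 100 101 102]
280 [ 94  95  97  91  95 106 123 136 138 133 127 123 120 122 126 127 119 101  98  95 103 105]
282 [ 93  94  94  94 101 115 117 119 121 118 110 103  99  96  97 108 128 120 102  95  98 100]
284 [116 105  97  93  89  87  81  86 102 104  92  88  84  81  82 109 128 113  90  97  95  99]
286 [103  94  95  94  89 100 117 122 114 101  94  90  92  98 115 123 119 100  95  94 102 104]
288 [ 95  93  96  96  91  82  86 100 111 112 119 121 121 112 108 100  96 109 123 118 119 123]
106 [284.1 282.9] [284.5 282.6] [274.5 191.2] [274.5 190.2]
130 [284.1 276.7] [284.5 276.4] [274.5 197.1] [274.5 196.1]
240 [284.2 245.7] [284.6 245.4] [274.7 242.5] [274.7 240.9]
```

Measured offset: the foot is about 0.3 mm off along tool y and about 3.8 mm towards tool +x (wrist 4.3, scene 3.4). I'll shift -3.8 mm along tool x, then descend into the flare and watch the force.

>>> play_rows([
  [[-0.095,0,0],[0,0,0]],
  [[0,0,0],[0,0,0]],
  [[0,0,0.2],[0,0,0]],
  [[0,0,0.2],[0,0,0]],
  [[0,0,0.15],[0,0,0]],
  [[0,0,0.1],[0,0,0]],
  [[0,0,0.1],[0,0,0]],
  [[0,0,0],[0,0,0]],
  [[0,0,0],[0,0,0]],
])

```text
time_s: 8.35
eef_pos: [453.3, -192.3, 222.7]
orientation: [-0.486, -3.104, 0.0]
contact_force: [-0.1, -0.0, -1.0]
opening: 0.162
grasp_force: 79.6
```

Foot at about 100 with no contact. I'll go on down slowly to below the upper eye.

>>> play_rows([
  [[0,0,0.08],[0,0,0]],
  [[0,0,0.08],[0,0,0]],
  [[0,0,0.08],[0,0,0]],
  [[0,0,0.08],[0,0,0]],
  [[0,0,0.08],[0,0,0]],
  [[0,0,0],[0,0,0]],
])

```text
time_s: 8.95
eef_pos: [452.9, -192.1, 206.1]
orientation: [-0.486, -3.103, -0.0]
contact_force: [0.2, 0.4, -1.0]
opening: 0.159
grasp_force: 79.6
```

>>> play_rows([
  [[0,0,0.08],[0,0,0]],
  [[0,0,0.08],[0,0,0]],
  [[0,0,0.08],[0,0,0]],
  [[0,0,0.08],[0,0,0]],
  [[0,0,0.06],[0,0,0]],
  [[0,0,0],[0,0,0]],
])

```text
time_s: 9.55
eef_pos: [453.0, -192.1, 191.1]
orientation: [-0.486, -3.103, -0.0]
contact_force: [-0.3, 0.4, -1.4]
opening: 0.163
grasp_force: 79.6
```

```bash
python3 - <<'E'
from h import *
from workcell import *
a=cv2.resize(capture('scene')[230:330,240:340],(400,400),interpolation=2);b=cv2.resize(capture('wrist')[110:260,200:350],(400,400),interpolation=2)
cv2.imwrite('pics/c4.png',np.hstack([a,b]))
E
```

```text
(no output)
```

View pics/c4.png

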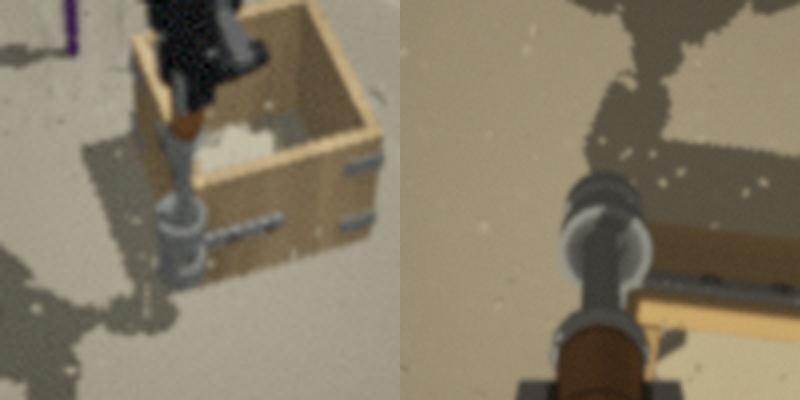

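Both views show the shank inside the upper eye: scene crop (182,205), wrist crop (603,245). Next is the lower eye.

>>> play_rows([
  [[0,0,0.08],[0,0,0]],
  [[0,0,0.08],[0,0,0]],
  [[0,0,0.08],[0,0,0]],
  [[0,0,0.08],[0,0,0]],
  [[0,0,0.08],[0,0,0]],
  [[0,0,0],[0,0,0]],
])

```text
time_s: 10.25
eef_pos: [452.9, -192.1, 174.9]
orientation: [-0.486, -3.103, -0.0]
contact_force: [0.2, 0.6, -1.4]
opening: 0.155
grasp_force: 79.6
```

>>> play_rows([
  [[0,0,0.08],[0,0,0]],
  [[0,0,0.08],[0,0,0]],
  [[0,0,0.08],[0,0,0]],
  [[0,0,0.08],[0,0,0]],
  [[0,0,0.08],[0,0,0]],
  [[0,0,0.08],[0,0,0]],
  [[0,0,0.08],[0,0,0]],
  [[0,0,0.07],[0,0,0]],
  [[0,0,0],[0,0,0]],
  [[0,0,0],[0,0,0]],
])

```text
time_s: 11.25
eef_pos: [453.1, -192.1, 150.1]
orientation: [-0.486, -3.103, -0.0]
contact_force: [-0.6, 0.1, -2.1]
opening: 0.162
grasp_force: 79.5
```

```bash
python3 - <<'E'
from h import *
from workcell import *
sc=capture('scene'); a=cv2.resize(sc[250:310,260:320],(600,600),interpolation=2); cv2.imwrite('pics/c5.png',a); S=camera_info('scene')
for z in(0,12,27,46,106,138,142,146):print(z,(proj(S,(452.3,-192,z))-[260,250])*10)
print(ctrl.observe()['dq'])
E
```

```text
0 [244.4294902  577.42142301]
12 [244.53595113 551.0242662 ]
27 [244.67087429 517.43346534]
46 [244.84478199 473.90999778]
106 [245.41692103 328.88121677]
138 [245.73700419 246.48083605]
142 [245.77777501 235.91834703]
146 [245.81871759 225.29603399]
[-0.00113502 -0.00209559  0.00207973 -0.00032385 -0.00048783  0.00234805
 -0.00015653]
```

View pics/c5.png

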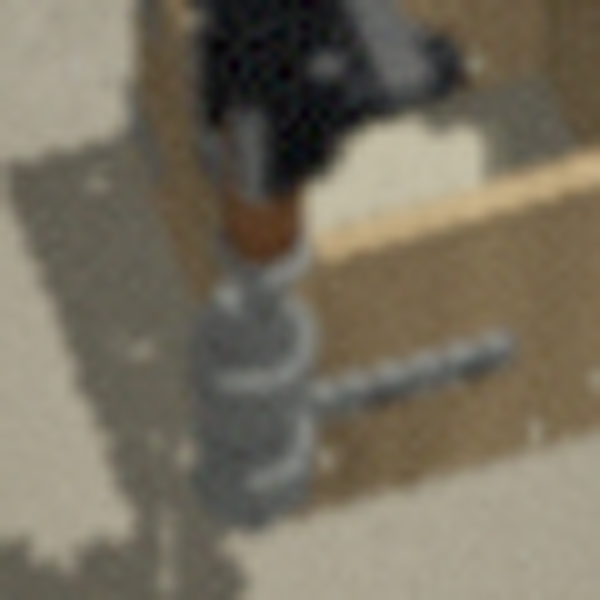

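The picture shows the collar about 35 mm above the upper eye, at rows 240–285, and the foot tip just peeping below the lower eye at about (245,530). Both fit a foot height of about 27 mm, and the arm is still, so I'm handing in.

```bash
python3 -c "
from workcell import ctrl
print(ctrl.hand_in())"
```

```text
the job is handed in; nothing more can be done
None
```

I handed the job in at about 11 s: the pin is held upright and still through both eyes, its foot an estimated 27 mm above the table; the hand-in returned no verdict.

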